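Fetch two strap-end templates from behind the finishing bottles

ROBOT

A 6-joint arm with a two-finger parallel gripper is mounted at the origin on the work surface. World frame = base frame: x ahead of the robot, y to its left, z up, the work surface at z = 0. Lengths are in m, angles in rad, forces in N, time in s.
With the tool pointing down it reaches from about 0.35 to 1 m from the base axis. Payload 7.1 kg.
Tool frame: the origin (TCP) lies on the centre line of the jaws, within the pads' length; the fingertips stand ahead of it and the grasp point (between the pads) is the TCP (arm.finger_overhang is the z of the fingertips in the tool frame, in m); z points along the fingers, y is the line along which they close (so a half turn about z gives the same grasp; the last joint's range is limited). The gripper opens to 85 mm and grips with 20 to 120 N. Pads are 22 mm wide; open, the fingers measure 114 mm over their backs; the gripper's body (76 mm by 85 mm) begins 54 mm behind the grasp point. The pads swing forward as they close: fully open they stand 13 mm farther back than shut.
Start: joints at [1.203, 0.423, 1.63, -0, 1.089, -0.019], TCP at [0.214, 0.587, 0.25] pointing down, gripper open.
Joint ranges: [-3, 3], [-0.9, 2.11], [0.09, 2.58], [-1.31, 4.45], [0.11, 2.69], [-2.54, 2.54]. Speed limits (rad/s): [2.39, 2.39, 3.01, 3.14, 3.14, 3.14].

INTERFACE

Orientations are given as [roll, pitch, yaw] about the fixed x, y, z axes, in that order (R = Rz(yaw) Ry(pitch) Rx(roll)).
In Python, from cell import arm gives the robot as it stands.
- The arm moves only by the shell command python3 -m crank 'ROWS' [OPENING] [FORCE]. ROWS is JSON, a list of rows, each a list of 2 entries, a list of its own where there are three numbers: the shift along the world's x, y, z in m, then the turn, a rotation vector about the world's x, y, z in degrees. A call has 1 to 20 rows; each row is the pose to reach, as a shift and turn from the pose commanded when the call began; what a row does not reach only later rows make up. A row lasts 1/8 s, in which the tool goes at most 62.5 mm and 10.7 degrees, less where a joint would pass 70% of its speed; a pose out of reach is approached as far as the arm can. A call with a gripper value outside its range is refused whole. OPENING is the finger opening in m, from 0 to 0.0854, set as the call begins (- or left out, the last holds). The fingers move at their own pace and stop on an object; FORCE is the grip in N (left out, the last holds). Time passes only in rows, so rows that repeat a pose let the fingers close. It gives the time, the measured TCP pose, the force, the opening and the grip force at its end, in the units of the state.
- arm.observe(): the state, without advancing time (a new reading comes with each control period).
- arm.grab_frame(name): name is "side" or "top" or "wrist"; returns a dict with "frame" (420x560x3 uint8, red, green, blue), "z_map" (420x560 float32, m along the optical axis (not along the pixel's ray), 0 where there is no reading), "vfov" (degrees; the focal length in pixels is half the picture's height over the tangent of half this angle, whatever the lens; pixels are square), "cx", "cy" (the principal point, pixels), "R" (3x3) and "t" (3): a world point X has camera coordinates R X + t. Camera axes: x right, y down, z forward; pixel columns grow to the right and rows downward; lengths in m; the calibration is good to about 2 mm. A picture is of the moment at which its call begins.
- arm.job_done(): hands the job in; it is judged then, once.
The state is a dict: "t": time; "joint_pos": joint angles; "qd": joint speeds; "joint_efforts": joint torques, N m; "tool_pos": TCP position; "tool_rot": TCP orientation; "contact_force": force on the tool from outside, world axes, zero at the start; "moment": the same for the moment, N m; "gripper_width": finger opening in m; "grasp_force": force on a finger pad.
Only numpy, scipy, OpenCV 4.12 (cv2) and the standard library are available. Lean on these libraries where they do the work, as an engineer would, in place of code of your own. Each camera call takes 0.05 s, during which the arm holds its last target. There are 200 camera calls.

TASK

The orange pointed template and the green round-ended template are wanted for marking out, but each lies in the rack behind a bottle or can: first move only the two that stand in front of them onto the drip tray, upright. Then lay the two templates flat on the sloping marking board, side by side, square butt ends against the cleat and shaped ends uphill, the orange pointed one on the left half and the green round one on the right half as seen from the robot. Finally put each of the two containers back upright where it stood, leaving the third container and the blue forked template alone.

Things in the scene. Friction and masses are not known exactly. Their poses are not given: they have to be found in the camera images.
- pointed_template: Orange plastic template, a flat plate 80 long, 50 wide, 12 thick (mm), sides straight for 55 mm from its square butt, the last 25 mm tapering to a point. Origin: underside, middle of the butt edge; x along the centre line to the shaped end, z up. 55 g. Starts lying in the rack behind a container, x to the robot's left.
- round_template: Green plastic template, a flat plate 80 long, 50 wide, 12 thick (mm), sides straight for 55 mm from its square butt, the last 25 mm a half circle. Origin: underside, middle of the butt edge; x along the centre line to the shaped end, z up. 55 g. Starts lying in the rack behind a container, x to the robot's left.
- forked_template: Blue plastic template, a flat plate 80 long, 50 wide, 12 thick (mm), sides straight for 55 mm from its square butt, the last 24 mm a fork of two square prongs. Origin: underside, middle of the butt edge; x along the centre line to the shaped end, z up. 55 g. Starts lying in the rack behind a container, x to the robot's left. Not wanted: it stays.
- amber_bottle: Amber glass dye bottle with a white and red label and black cap, 60 mm in diameter, 146 mm tall; its top 30 mm is a round cap 32 mm in diameter, to be gripped from above. Origin: centre of the underside, z up. About 0.3 kg. Starts standing in the rack's front row, about 8 mm in front of a template, whose nearest container it is.
- white_bottle: White plastic bottle with a blue label and red cap, 60 mm in diameter, 142 mm tall; its top 30 mm is a round cap 32 mm in diameter, to be gripped from above. Origin: centre of the underside, z up. About 0.3 kg. Starts standing in the rack's front row, about 8 mm in front of a template, whose nearest container it is.
- oil_can: Green painted metal oil can with a yellow band, a cone top and brass cap, 60 mm in diameter, 150 mm tall; its top 30 mm is a round cap 32 mm in diameter, to be gripped from above. Origin: centre of the underside, z up. About 0.3 kg. Starts standing in the rack's front row, about 8 mm in front of a template, whose nearest container it is.
- rack: Fixed shallow plywood tray, 200 mm (x, away from the robot) by 310 mm (y), rim 6 mm thick, 18 mm high, inner floor 6 mm above the bench. Origin: centre of underside. Three lanes 98 mm apart along y, each with a container in front (x about -43 mm) and a template behind it (its centre line at x about +27 mm).
- slope_board: Fixed white board (flush brown card up top) rising away from the robot at 0.30 rad, beside the rack. Origin: on its face, at the middle of the cleat's uphill foot, 24 mm above the bench; x uphill along the face, y left along the cleat, z out of the face. Face 230 mm (x) by 220 mm (y); dark cleat on the low edge 12 mm high. Templates against it have origin x = 0, suitably y = +48, -48 mm.
- tray: Fixed shallow grey drip tray on the other side of the rack from the sloping board, 170 mm (x) by 230 mm (y), rim 4 mm thick and 14 mm high, inner floor 4 mm above the bench. Origin: centre of its underside. Two containers fit at y = +52 and -52 mm.

How it is judged:
By the outcome, as a careful person would: the job done as asked, in the order asked, and still so for the second after the job is handed in, with the robot touching nothing.
It also fails if it takes over 134 s, if anything falls off the work surface, if the arm or the gripper's body presses on something with over 40 N, if the wrist force passes 120 N, or if a joint passes its speed limit or range.

## Working session

There is one attempt and no reset: what is moved stays moved. The work goes in short steps, Python scripts to look and compute and a shell command to move; the robot and the scene stay as the last step left them, time stands still between calls to the robot, and variables do not carry over. Pictures are saved under pics/ and viewed, at most 14 in all, crops included, and the job is handed in when it is done.

```bash
ls; mkdir -p pics; cat > h.py <<'E'
import numpy as np, cv2
from cell import arm
def grab(n):
    f=arm.grab_frame(n); return f
def K(f):
    h=f["frame"].shape[0]; return h/2/np.tan(np.radians(f["vfov"])/2)
def pts(f):
    z=f["z_map"]; F=K(f); v,u=np.mgrid[:z.shape[0],:z.shape[1]]
    c=np.stack([(u-f["cx"])/F*z,(v-f["cy"])/F*z,z],-1)
    return (c-f["t"])@f["R"]   # world
def ray(f,u,v,zp):
    F=K(f); d=np.array([(u-f["cx"])/F,(v-f["cy"])/F,1])@f["R"]; o=-f["R"].T@f["t"]
    return o+d*(zp-o[2])/d[2]
def save(f,n): cv2.imwrite("pics/"+n,f["frame"][...,::-1])
E
python3 - <<'E'
from h import *
for n in("top","side"):
    f=grab(n); save(f,n+"0.png"); np.savez(n+"0.npz",**f)
    print(n,-np.array(f["R"]).T@f["t"],f["vfov"],f["R"][2])
print(arm.observe(),arm.finger_overhang)
E
```

```text
pics
top [ 0.37342461 -0.00942478  0.98620944] 54.620360808637216 [ 0.11331112  0.01691449 -0.99341557]
side [ 0.34962097 -0.67185704  0.59751151] 55.14345904352285 [ 0.17009108  0.76724459 -0.61838885]
{'t': 0.1, 'joint_pos': array([ 1.20298649e+00,  4.23810942e-01,  1.63062980e+00,  1.37083698e-05,
        1.08862371e+00, -1.89928178e-02]), 'qd': array([-6.31808482e-04, -2.03397150e-03, -1.16391019e-03,  1.46726850e-04,
        9.04703539e-05, -9.19637458e-04]), 'joint_efforts': array([ 5.32149188e-04, -5.58425903e+01, -2.82443154e+01, -8.09819403e-05,
        3.03389927e-03,  1.82520819e-05]), 'tool_pos': array([0.21340963, 0.5869179 , 0.24958799]), 'tool_rot': array([-3.14012135e+00, -4.00858212e-05,  2.79276924e+00]), 'contact_force': array([-0.49437189,  0.56473032, -0.15727804]), 'moment': array([0.03774049, 0.01540427, 0.03376063]), 'grasp_force': 0.0, 'gripper_width': 0.08529435251106177} 0.019
```

View pics/top0.png

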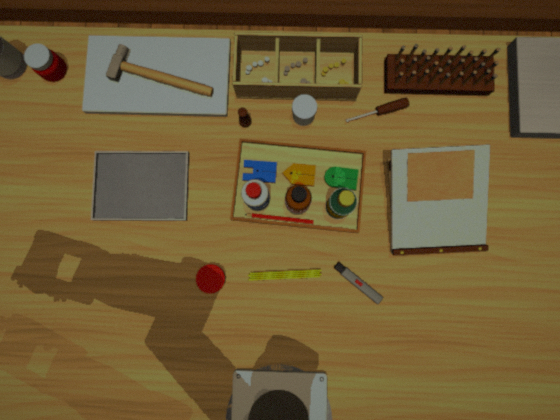

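View pics/side0.png

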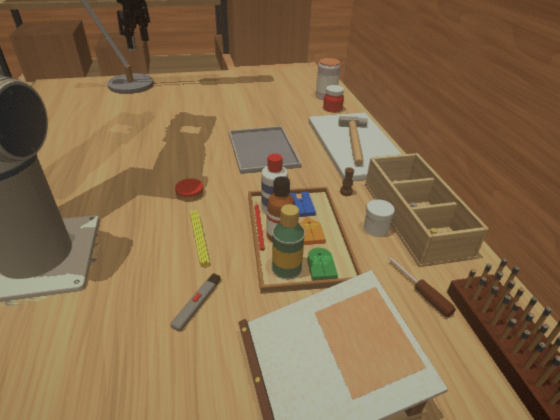

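The top view shows, left to right, the tray (140,186), then the rack with three lanes: white bottle/blue at (257,190), amber/orange at (298,195) and oil can/green at (343,200). The board is at (438,197) with its cleat at the bottom (440,250). The side view agrees. So the amber bottle and the oil can are the two to move.

```bash
cat > m.py <<'E'
from h import *
f=dict(np.load("top0.npz")); P=pts(f); im=f["frame"]; hsv=cv2.cvtColor(im,cv2.COLOR_RGB2HSV)
def box(mask,n,zp,minA=30):
    mask=mask.astype(np.uint8); c,_=cv2.findContours(mask,cv2.RETR_EXTERNAL,cv2.CHAIN_APPROX_NONE)
    c=max(c,key=cv2.contourArea); w=np.array([ray(f,u,v,zp)[:2] for u,v in c[:,0]],np.float32)
    r=cv2.minAreaRect(w*1000); print(n,"area",cv2.contourArea(c),"px",c[:,0].mean(0).round(),"rect",np.round(r[0],1),np.round(r[1],1),round(r[2],1)); print(np.round(cv2.boxPoints(r)).tolist()); return w
X,Y,Z=P[...,0],P[...,1],P[...,2]
H,S,V=[hsv[...,i].astype(int) for i in range(3)]
u,v=np.meshgrid(np.arange(560),np.arange(420))
def win(a,b,c,d): return (u>=a)&(u<=c)&(v>=b)&(v<=d)
for n,m in {"blue":win(240,155,280,186)&(H>100)&(H<125)&(S>150),
 "orange":win(280,158,318,188)&(H>10)&(H<22)&(S>220)&(V>120),
 "green":win(322,162,362,192)&(H>45)&(H<80)&(S>150)&(Z<.04)}.items():
    box(m,n,.018); print(" z",np.median(Z[m]))
for n,w in {"white":(235,170,275,215),"amber":(280,175,318,215),"oil":(325,178,362,220)}.items():
    m=win(*w)&(Z>.10); zt=np.percentile(Z[m],95); t=m&(Z>zt-.012)
    print(n,"ztop",zt); box(t,n,zt)
m=win(80,140,200,230)&(V<150)&(S<60); box(m,"tray",.014)
print("tray z",np.median(Z[win(110,165,170,210)]),"rack rim/floor z",np.median(Z[win(262,205,272,208)]), )
# board plane
m=win(400,205,475,240); A=np.c_[X[m],Y[m],np.ones(m.sum())]; c,*_=np.linalg.lstsq(A,Z[m],rcond=None)
print("plane",c,"slope",np.arctan(np.hypot(c[0],c[1])),"dir",np.degrees(np.arctan2(c[1],c[0])),"res",np.std(A@c-Z[m]))
for p in [(391,149),(487,147),(393,247),(485,244),(393,253),(487,249),(240,142),(365,152),(233,222),(359,231)]: print(p,P[p[1],p[0]].round(4))
b=cv2.resize(im[130:270,225:500],None,fx=2.9,fy=2.9,interpolation=cv2.INTER_CUBIC); cv2.imwrite("pics/crop1.png",b[...,::-1])
E
python3 m.py
```

```text
blue area 473.0 px [258. 171.] rect [576.1  63.2] [76.8 48.3] 87.3
[[550.0, 26.0], [598.0, 24.0], [602.0, 100.0], [554.0, 103.0]]
 z 0.018836690768299007
orange area 82.5 px [306. 169.] rect [582.8 -49.9] [41.1 21.1] 84.2
[[570.0, -69.0], [591.0, -71.0], [595.0, -31.0], [574.0, -28.0]]
 z 0.018641579697895712
green area 529.5 px [342. 177.] rect [ 565.8 -134. ] [76.2 48. ] 85.1
[[539.0, -170.0], [586.0, -174.0], [593.0, -98.0], [545.0, -94.0]]
 z 0.018914554646557474
white ztop 0.15038962147057405
white area 165.5 px [253. 190.] rect [507.6  64.3] [31.1 31.3] 73.9
[[488.0, 54.0], [518.0, 45.0], [527.0, 75.0], [497.0, 84.0]]
amber ztop 0.15474263956402484
amber area 169.5 px [299. 194.] rect [501.  -31.1] [33.4 28.9] 1.3
[[484.0, -17.0], [485.0, -46.0], [518.0, -45.0], [517.0, -16.0]]
oil ztop 0.1587060541382961
oil area 176.0 px [346. 198.] rect [ 494.4 -128.1] [30.9 31.5] 72.6
[[475.0, -138.0], [505.0, -148.0], [514.0, -118.0], [484.0, -109.0]]
tray area 6215.0 px [140. 185.] rect [535. 353.] [167.9 229.9] 1.6
[[448.0, 466.0], [454.0, 236.0], [622.0, 240.0], [616.0, 470.0]]
tray z 0.004790756698787049 rack rim/floor z 0.010513395624120089
plane [-0.16697747  0.4387414   0.27794389] slope 0.43890348748501756 dir 110.8359680797277 res 0.054789448890215434
(391, 149) [ 6.431e-01 -2.597e-01  6.000e-04]
(487, 147) [ 0.6282 -0.4505  0.0918]
(393, 247) [ 0.4012 -0.258   0.0242]
(485, 244) [ 0.4141 -0.4698  0.0301]
(393, 253) [ 0.387  -0.2559  0.0323]
(487, 249) [ 0.4026 -0.4733  0.0318]
(240, 142) [0.6463 0.1125 0.0187]
(365, 152) [ 0.629  -0.1922  0.0189]
(233, 222) [0.4513 0.1237 0.0006]
(359, 231) [ 0.4369 -0.1793  0.0179]
```

View pics/crop1.png

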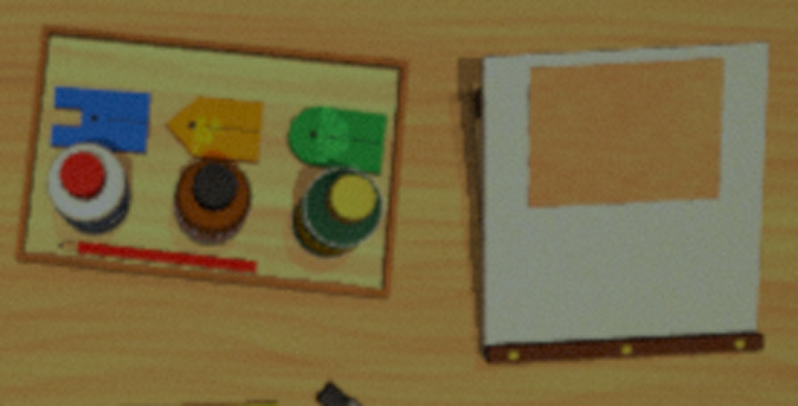

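The crop shows the orange template's point at about (168,127) and its butt at about (262,130). The cleat's uphill edge runs (484,347) to (762,335). Next I'll refine orange, caps, board and cleat.

```bash
sed -i '/^for n,m in/,$d' m.py; cp m.py m2.py; cat >> m2.py <<'E'
m=win(278,160,320,190)&(H>10)&(H<24)&(S>170)&(Z<.03)&(V>70); w=box(m,"orange",.018)
for q in (172,176,180):
  pass
i=np.argmax(w[:,1]); print("orange tip",w[i]*1000)
wg=box(win(322,162,362,192)&(H>45)&(H<80)&(S>150)&(Z<.04),"green",.018)
for n,mm,z in [("white",win(235,175,275,215)&((H<8)|(H>172))&(S>150)&(Z>.1),.148),("amber",win(280,175,318,215)&(Z>.135),.152),("oil",win(325,178,362,220)&(H>18)&(H<34)&(S>120)&(Z>.13),.156)]:
    box(mm,n,z)
m=win(400,160,475,240)&(Z>.015); A=np.c_[X[m],Y[m],np.ones(m.sum())]
k=np.ones(len(A),bool)
for _ in range(5):
    c,*_=np.linalg.lstsq(A[k],Z[m][k],rcond=None); k=abs(A@c-Z[m])<.006
print("plane",c,"slope",np.arctan(np.hypot(c[0],c[1])),"dir",np.degrees(np.arctan2(c[1],c[0])),k.mean())
br=win(385,238,492,258)&(V<95)&(S>90)&(Z>.015)
box(br,"cleat",.0355)
a=[]
for uu in range(396,486,6):
    vv=np.where(br[:,uu])[0]
    if len(vv): p=ray(f,uu,vv.min()-.5,.0355); a.append(p[:2]*1000)
a=np.array(a); L=np.polyfit(a[:,1],a[:,0],1); print("cleat uphill edge x=%.4f*y+%.1f"%tuple(L),"res",np.std(np.polyval(L,a[:,1])-a[:,0]))
wh=win(380,140,495,250)&(Z>.015)&(X>.42)
for xr in (.45,.5,.55):
    s=wh&(abs(X-xr)<.004)&(abs(Z-(c[0]*X+c[1]*Y+c[2]))<.006); print("board y range at x",xr,Y[s].min(),Y[s].max())
E
python3 m2.py
```

```text
orange area 544.5 px [301. 174.] rect [569.9 -32.6] [76.8 53.6] 86.2
[[541.0, -69.0], [594.0, -73.0], [599.0, 4.0], [546.0, 7.0]]
orange tip [577.121       5.3665414]
green area 529.5 px [342. 177.] rect [ 565.8 -134. ] [76.2 48. ] 85.1
[[539.0, -170.0], [586.0, -174.0], [593.0, -98.0], [545.0, -94.0]]
white area 161.0 px [253. 190.] rect [507.8  64.9] [29.6 29.3] 1.6
[[493.0, 79.0], [493.0, 50.0], [523.0, 51.0], [522.0, 80.0]]
amber area 175.5 px [299. 194.] rect [501.4 -31.2] [31.6 31.8] 64.8
[[480.0, -39.0], [509.0, -52.0], [522.0, -24.0], [494.0, -10.0]]
oil area 191.0 px [346. 198.] rect [ 493.8 -127.3] [31.1 34.5] 64.6
[[472.0, -134.0], [503.0, -149.0], [516.0, -121.0], [485.0, -106.0]]
plane [ 0.31361417  0.02329942 -0.09425136] slope 0.30468630307849726 dir 4.248885481352425 0.9964262508122157
cleat area 489.0 px [439. 250.] rect [ 398.1 -361.5] [ 16.3 221.8] 4.1
[[382.0, -251.0], [398.0, -473.0], [414.0, -472.0], [398.0, -250.0]]
cleat uphill edge x=-0.0807*y+375.6 res 0.6965404751643773
board y range at x 0.45 -0.47064514041606326 -0.2513559193426758
board y range at x 0.5 -0.4678692791012185 -0.24719488908058387
board y range at x 0.55 -0.46348051546953856 -0.24371745392668767
```

```bash
python3 -m crank '[[[0.287,-0.618,0],[0,0,-74]],[[0.287,-0.618,0],[0,0,-74]],[[0.287,-0.618,0],[0,0,-74]],[[0.287,-0.618,0],[0,0,-74]],[[0.287,-0.618,0],[0,0,-74]],[[0.287,-0.618,0],[0,0,-74]],[[0.287,-0.618,0],[0,0,-74]],[[0.287,-0.618,0],[0,0,-74]],[[0.287,-0.618,0],[0,0,-74]],[[0.287,-0.618,0],[0,0,-74]],[[0.287,-0.618,0],[0,0,-74]],[[0.287,-0.618,0],[0,0,-74]],[[0.287,-0.618,0],[0,0,-74]],[[0.287,-0.618,0],[0,0,-74]],[[0.287,-0.618,0],[0,0,-74]]]' 0.085 40
python3 - <<'E'
from h import *
f=grab("wrist"); save(f,"w1.png"); print(-np.array(f["R"]).T@f["t"])
P=pts(f); Z=P[...,2]; m=(Z>.14)&(Z<.17); m=m.astype(np.uint8)
n,l,s,c=cv2.connectedComponentsWithStats(m)
for i in range(1,n):
    if s[i,4]>300: print(s[i],np.median(P[l==i],0), (P[l==i].min(0)+P[l==i].max(0))/2)
E
```

```text
t: 1.98
tool_pos: [0.5002, -0.0295, 0.2503]
tool_rot: [-3.141, -0.0, 1.503]
contact_force: [-0.3, -0.6, 0.2]
gripper_width: 0.0847
grasp_force: 0.0
[0.50513358 0.05129845 0.3741746 ]
[ 258   46   50   54 2038] [0.50874535 0.06645404 0.14814517] [0.50844427 0.06617678 0.14542898]
[ 261  189   45   47 1566] [ 0.50287209 -0.02793965  0.15210127] [ 0.50279121 -0.0296273   0.1472351 ]
[ 262  302   41   45 1435] [ 0.49615192 -0.1225017   0.15591046] [ 0.4959867  -0.12725945  0.14902754]
```

```bash
python3 -m crank '[[[0.002,-0.001,-0.05],[0,0,0]],[[0.002,-0.001,-0.085],[0,0,0]],[[0.002,-0.001,-0.1],[0,0,0]],[[0.002,-0.001,-0.107],[0,0,0]],[[0.002,-0.001,-0.107],[0,0,0]],[[0.002,-0.001,-0.107],[0,0,0]]]'; python3 -m crank '[[[0,0,0],[0,0,0]],[[0,0,0],[0,0,0]],[[0,0,0],[0,0,0]],[[0,0,0],[0,0,0]],[[0,0,0],[0,0,0]],[[0,0,0],[0,0,0]],[[0,0,0],[0,0,0]],[[0,0,0],[0,0,0]]]' 0.02 45
```

```text
t: 2.78
tool_pos: [0.5034, -0.0317, 0.1444]
tool_rot: [3.14, 0.0, 1.501]
contact_force: [0.9, -0.4, -0.4]
gripper_width: 0.0848
grasp_force: 0.0
t: 3.78
tool_pos: [0.503, -0.0317, 0.1437]
tool_rot: [3.141, 0.0, 1.501]
contact_force: [0.3, -0.1, 5.3]
gripper_width: 0.0308
grasp_force: 44.5
```

```bash
python3 -m crank '[[[0,0,0.02],[0,0,0]],[[0,0,0.06],[0,0,0]],[[0,0,0.11],[0,0,0]],[[0,0,0.15],[0,0,0]],[[0,0.015,0.175],[0,0,0]],[[0.004,0.05,0.18],[0,0,0]],[[0.008,0.1,0.18],[0,0,0]],[[0.012,0.15,0.18],[0,0,0]],[[0.016,0.2,0.18],[0,0,0]],[[0.02,0.25,0.18],[0,0,0]],[[0.024,0.3,0.18],[0,0,0]],[[0.028,0.35,0.18],[0,0,0]],[[0.03,0.395,0.18],[0,0,0]],[[0.03,0.425,0.17],[0,0,0]],[[0.03,0.437,0.15],[0,0,0]],[[0.03,0.437,0.1],[0,0,0]],[[0.03,0.437,0.055],[0,0,0]],[[0.03,0.437,0.02],[0,0,0]],[[0.03,0.437,0.008],[0,0,0]],[[0.03,0.437,0.008],[0,0,0]]]'; python3 -m crank '[[[0,0,-0.003],[0,0,0]],[[0,0,-0.006],[0,0,0]],[[0,0,-0.008],[0,0,0]],[[0,0,-0.009],[0,0,0]],[[0,0,-0.009],[0,0,0]]]'
```

```text
t: 6.28
tool_pos: [0.5322, 0.4045, 0.1504]
tool_rot: [-3.14, 0.002, 1.501]
contact_force: [0.4, -0.5, -2.5]
gripper_width: 0.0307
grasp_force: 45.4
t: 6.9
tool_pos: [0.5325, 0.4054, 0.1424]
tool_rot: [3.142, -0.0, 1.501]
contact_force: [-0.3, 0.2, -3.2]
gripper_width: 0.0305
grasp_force: 45.5
```

```bash
python3 -m crank '[[[0,0,-0.001],[0,0,0]],[[0,0,-0.001],[0,0,0]],[[0,0,-0.001],[0,0,0]]]'; python3 -m crank '[[[0,0,0],[0,0,0]],[[0,0,0],[0,0,0]],[[0,0,0],[0,0,0]],[[0,0,0],[0,0,0]],[[0,0,0],[0,0,0]],[[0,0,0],[0,0,0]],[[0,0,0.04],[0,0,0]],[[0,0,0.09],[0,0,0]],[[-0.003,-0.05,0.107],[0,0,0]],[[-0.008,-0.112,0.107],[0,0,0]],[[-0.012,-0.17,0.107],[0,0,0]],[[-0.016,-0.23,0.107],[0,0,0]],[[-0.02,-0.29,0.107],[0,0,0]],[[-0.025,-0.35,0.107],[0,0,0]],[[-0.03,-0.41,0.107],[0,0,0]],[[-0.034,-0.47,0.107],[0,0,0]],[[-0.038,-0.532,0.107],[0,0,0]],[[-0.038,-0.532,0.107],[0,0,0]],[[-0.038,-0.532,0.107],[0,0,0]],[[-0.038,-0.532,0.107],[0,0,0]]]' 0.085
```

```text
t: 7.28
tool_pos: [0.5329, 0.4056, 0.1418]
tool_rot: [3.141, -0.001, 1.501]
contact_force: [-0.5, 0.3, 1.0]
gripper_width: 0.0308
grasp_force: 45.9
t: 9.78
tool_pos: [0.4946, -0.1254, 0.2483]
tool_rot: [-3.141, -0.0, 1.503]
contact_force: [-0.6, 0.7, 0.4]
gripper_width: 0.0849
grasp_force: 0.0
```

```bash
python3 - <<'E'
from h import *
f=grab("wrist"); P=pts(f); Z=P[...,2]; m=((Z>.148)&(Z<.17)).astype(np.uint8)
n,l,s,c=cv2.connectedComponentsWithStats(m)
for i in range(1,n):
    if s[i,4]>300: print(s[i],np.median(P[l==i],0), (P[l==i].min(0)+P[l==i].max(0))/2)
f=grab("top"); P=pts(f); Z=P[...,2]; u,v=np.meshgrid(np.arange(560),np.arange(420))
m=(u>90)&(u<190)&(v>140)&(v<220)&(Z>.13); print(m.sum(),np.median(P[m],0)); print(arm.observe()["tool_pos"])
E
```

```text
[ 259  196   46   46 1575] [ 0.4959726  -0.12623008  0.15612522] [ 0.4960256  -0.12770804  0.15313984]
210 [0.52839405 0.39511877 0.15016164]
[ 0.49472889 -0.12535433  0.2483374 ]
```

```bash
python3 -m crank '[[[0.001,-0.002,-0.05],[0,0,0]],[[0.001,-0.002,-0.085],[0,0,0]],[[0.001,-0.002,-0.096],[0,0,0]],[[0.001,-0.002,-0.101],[0,0,0]],[[0.001,-0.002,-0.101],[0,0,0]],[[0.001,-0.002,-0.101],[0,0,0]]]'; python3 -m crank '[[[0,0,0],[0,0,0]],[[0,0,0],[0,0,0]],[[0,0,0],[0,0,0]],[[0,0,0],[0,0,0]],[[0,0,0],[0,0,0]],[[0,0,0],[0,0,0]],[[0,0,0],[0,0,0]],[[0,0,0],[0,0,0]]]' 0.02 45
```

```text
t: 10.62
tool_pos: [0.4963, -0.1288, 0.1484]
tool_rot: [3.14, 0.0, 1.501]
contact_force: [-0.5, -0.0, 0.9]
gripper_width: 0.0847
grasp_force: 0.0
t: 11.62
tool_pos: [0.4959, -0.1288, 0.1477]
tool_rot: [3.141, 0.0, 1.501]
contact_force: [-0.5, -0.1, 6.2]
gripper_width: 0.0309
grasp_force: 44.6
```

```bash
python3 -m crank '[[[0,0,0.02],[0,0,0]],[[0,0,0.06],[0,0,0]],[[0,0,0.11],[0,0,0]],[[0,0,0.15],[0,0,0]],[[0,0.015,0.175],[0,0,0]],[[0.004,0.05,0.18],[0,0,0]],[[0.008,0.1,0.18],[0,0,0]],[[0.012,0.15,0.18],[0,0,0]],[[0.016,0.2,0.18],[0,0,0]],[[0.02,0.25,0.18],[0,0,0]],[[0.026,0.3,0.18],[0,0,0]],[[0.032,0.35,0.18],[0,0,0]],[[0.038,0.395,0.18],[0,0,0]],[[0.04,0.42,0.17],[0,0,0]],[[0.04,0.43,0.15],[0,0,0]],[[0.04,0.43,0.1],[0,0,0]],[[0.04,0.43,0.055],[0,0,0]],[[0.04,0.43,0.02],[0,0,0]],[[0.04,0.43,0.006],[0,0,0]],[[0.04,0.43,0.006],[0,0,0]]]'; python3 -m crank '[[[0,0,-0.003],[0,0,0]],[[0,0,-0.006],[0,0,0]],[[0,0,-0.007],[0,0,0]],[[0,0,-0.008],[0,0,0]],[[0,0,-0.008],[0,0,0]],[[0,0,-0.008],[0,0,0]]]'
```

```text
t: 14.12
tool_pos: [0.5349, 0.3003, 0.1521]
tool_rot: [-3.139, 0.002, 1.501]
contact_force: [0.6, 0.7, -3.5]
gripper_width: 0.0303
grasp_force: 45.7
t: 14.88
tool_pos: [0.5358, 0.3015, 0.1457]
tool_rot: [3.141, -0.0, 1.501]
contact_force: [-0.2, 0.3, -0.4]
gripper_width: 0.0307
grasp_force: 46.0
```

```bash
python3 -m crank '[[[0,0,0],[0,0,0]],[[0,0,0],[0,0,0]],[[0,0,0],[0,0,0]],[[0,0,0],[0,0,0]],[[0,0,0],[0,0,0]],[[0,0,0],[0,0,0]],[[0,0,0.04],[0,0,0]],[[0,0,0.09],[0,0,0]],[[0.01,-0.05,0.105],[0,0,0]],[[0.02,-0.11,0.105],[0,0,0]],[[0.03,-0.17,0.105],[0,0,0]],[[0.036,-0.23,0.105],[0,0,0]],[[0.036,-0.29,0.105],[0,0,0]],[[0.036,-0.346,0.105],[0,0,0]],[[0.036,-0.346,0.105],[0,0,0]],[[0.036,-0.346,0.105],[0,0,0]]]' 0.085
python3 - <<'E'
from h import *
t=grab("top"); save(t,"top1.png")
f=grab("wrist"); save(f,"w2.png"); P=pts(f); print(arm.observe()["tool_pos"],arm.observe()["tool_rot"])
hsv=cv2.cvtColor(f["frame"],cv2.COLOR_RGB2HSV); H,S,V=[hsv[...,i].astype(int) for i in range(3)]; Z=P[...,2]
for n,a,b in (("orange",11,22),("green",50,85)):
    m=((H>a)&(H<b)&(S>190)&(V>60)&(Z<.03)).astype(np.uint8); m=cv2.morphologyEx(m,cv2.MORPH_OPEN,np.ones((3,3)))
    cs,_=cv2.findContours(m,cv2.RETR_EXTERNAL,cv2.CHAIN_APPROX_NONE); c=max(cs,key=cv2.contourArea)
    w=np.array([ray(f,u,v,.018)[:2] for u,v in c[:,0]],np.float32)*1000; r=cv2.minAreaRect(w)
    print(n,cv2.contourArea(c),np.round(r[0],1),np.round(r[1],1),r[2],np.round(cv2.boxPoints(r)).tolist(),"z",np.median(Z[m>0]),"tip",w[np.argmax(w[:,1])])
E
```

```text
t: 16.88
tool_pos: [0.5715, -0.0447, 0.2503]
tool_rot: [-3.141, -0.0, 1.5]
contact_force: [0.9, 0.8, -0.2]
gripper_width: 0.0852
grasp_force: 0.0
[ 0.57156888 -0.04357067  0.2503012 ] [-3.14147772e+00 -2.55944936e-04  1.50246072e+00]
orange 2648.0 [571.7 -31.5] [79.4 50.1] 85.38573455810547 [[544.0, -69.0], [594.0, -73.0], [600.0, 6.0], [550.0, 10.0]] z 0.018186439231250073 tip [572.8565     8.222788]
green 833.0 [ 576.3 -136.7] [29.9 73.8] 2.5412790775299072 [[560.0, -100.0], [563.0, -174.0], [593.0, -173.0], [590.0, -99.0]] z 0.018264960915132786 tip [578.22797 -99.67694]
```

View pics/w2.png

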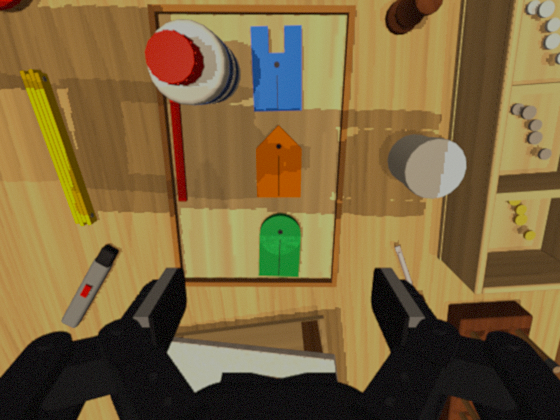

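View pics/top1.png

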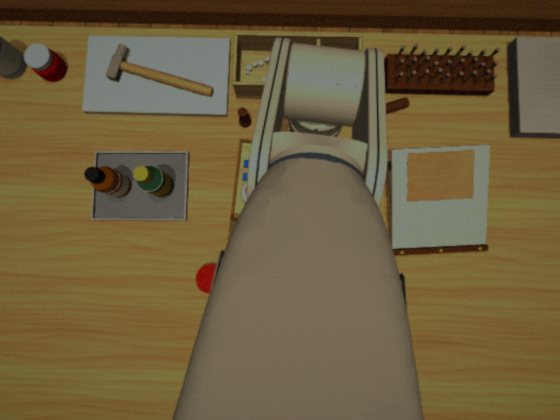

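The wrist view shows the orange template free in its lane at (279,160), the green one at (280,247), and blue and the white bottle undisturbed. The top view shows amber and oil can upright on the tray at (105,181) and (150,181). Now I'll grasp orange.

```bash
python3 -m crank '[[[0,0.003,-0.05],[0,0,0]],[[0,0.003,-0.1],[0,0,0]],[[0,0.003,-0.15],[0,0,0]],[[0,0.003,-0.19],[0,0,0]],[[0,0.003,-0.21],[0,0,0]],[[0,0.003,-0.22],[0,0,0]],[[0,0.003,-0.225],[0,0,0]],[[0,0.003,-0.225],[0,0,0]],[[0,0.003,-0.225],[0,0,0]]]' 0.085; python3 -m crank '[[[0,0,0],[0,0,0]],[[0,0,0],[0,0,0]],[[0,0,0],[0,0,0]],[[0,0,0],[0,0,0]],[[0,0,0],[0,0,0]],[[0,0,0],[0,0,0]],[[0,0,0],[0,0,0]]]' 0.035 40
```

```text
t: 18.1
tool_pos: [0.5723, -0.0417, 0.0263]
tool_rot: [3.14, 0.0, 1.501]
contact_force: [0.6, -0.5, 0.7]
gripper_width: 0.0848
grasp_force: 0.0
t: 18.98
tool_pos: [0.5718, -0.0417, 0.026]
tool_rot: [3.141, 0.0, 1.501]
contact_force: [-1.8, 0.1, 5.6]
gripper_width: 0.0488
grasp_force: 41.4
```

```bash
python3 -m crank '[[[0,0,0.03],[0,0,0]],[[0,0,0.08],[0,0,0]],[[0,0,0.13],[0,0,-5]],[[-0.02,-0.03,0.17],[0,0,-15]],[[-0.045,-0.075,0.175],[0,0,-25]],[[-0.07,-0.12,0.175],[0,0,-35]],[[-0.095,-0.165,0.175],[0,0,-45]],[[-0.12,-0.205,0.175],[0,0,-55]],[[-0.14,-0.24,0.175],[0,0,-65]],[[-0.155,-0.265,0.17],[0,0,-75]],[[-0.161,-0.272,0.17],[0,0,-81.7]],[[-0.161,-0.272,0.17],[0,0,-81.7]],[[-0.161,-0.272,0.17],[0,0,-81.7]]]'; python3 -m crank '[[[0,0,-0.01],[0.65,-8.6,0]],[[0,0,-0.03],[1.29,-17.15,0]],[[0,0,-0.05],[1.29,-17.15,0]],[[0,0,-0.06],[1.29,-17.15,0]],[[0,0,-0.06],[1.29,-17.15,0]],[[0,0,-0.06],[1.29,-17.15,0]]]'
python3 - <<'E'
from h import *
from scipy.spatial.transform import Rotation as R
o=arm.observe(); r=R.from_euler("xyz",o["tool_rot"]).as_matrix(); print(o["tool_pos"],r.round(4).tolist())
f=grab("side"); save(f,"side1.png"); 
t=grab("top"); save(t,"top2.png")
# board plane + cleat again, from wrist
f=grab("wrist"); save(f,"w3.png")
E
```

```text
t: 20.6
tool_pos: [0.4107, -0.3133, 0.1954]
tool_rot: [-3.141, -0.0, 0.078]
contact_force: [-0.5, 0.5, -0.6]
gripper_width: 0.0489
grasp_force: 42.0
t: 21.35
tool_pos: [0.4114, -0.3138, 0.136]
tool_rot: [3.14, -0.301, 0.077]
contact_force: [0.6, 0.6, -0.3]
gripper_width: 0.049
grasp_force: 42.0
[ 0.41142425 -0.31379355  0.13595446] [[0.9523, 0.0765, 0.2956], [0.0734, -0.9971, 0.0217], [0.2964, 0.0011, -0.9551]]
```

View pics/w3.png

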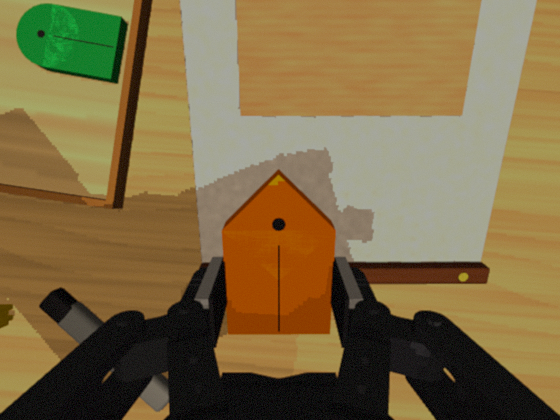

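```bash
python3 -m crank '[[[0.009,0.001,-0.035],[0,0,0]],[[0.018,0.001,-0.065],[0,0,0]],[[0.022,0.002,-0.078],[0,0,0]],[[0.022,0.002,-0.078],[0,0,0]],[[0.022,0.002,-0.078],[0,0,0]]]'; python3 -m crank '[[[0.0003,0,-0.001],[0,0,0]],[[0.0006,0,-0.002],[0,0,0]],[[0.0006,0,-0.002],[0,0,0]]]'; python3 -m crank '[[[0.0003,0,-0.001],[0,0,0]],[[0.0003,0,-0.001],[0,0,0]]]'
```

```text
t: 22.12
tool_pos: [0.4328, -0.3119, 0.0582]
tool_rot: [3.141, -0.301, 0.076]
contact_force: [-0.3, 0.5, -0.6]
gripper_width: 0.0487
grasp_force: 42.0
t: 22.5
tool_pos: [0.4332, -0.3118, 0.0556]
tool_rot: [3.141, -0.3, 0.075]
contact_force: [-0.9, -0.5, 0.1]
gripper_width: 0.0488
grasp_force: 42.0
t: 22.75
tool_pos: [0.4334, -0.3116, 0.0542]
tool_rot: [-3.142, -0.3, 0.075]
contact_force: [-0.2, -0.8, -0.8]
gripper_width: 0.0488
grasp_force: 42.0
```

```bash
python3 -m crank '[[[0.0003,0,-0.001],[0,0,0]],[[0.0003,0,-0.001],[0,0,0]]]';  python3 -m crank '[[[0.0003,0,-0.001],[0,0,0]],[[0.0003,0,-0.001],[0,0,0]]]'
```

```text
t: 23.0
tool_pos: [0.4335, -0.3116, 0.0541]
tool_rot: [3.141, -0.301, 0.075]
contact_force: [-7.6, 0.9, 13.7]
gripper_width: 0.0485
grasp_force: 43.6
t: 23.25
tool_pos: [0.4335, -0.3116, 0.054]
tool_rot: [3.141, -0.301, 0.075]
contact_force: [-14.1, 3.2, 28.2]
gripper_width: 0.0484
grasp_force: 45.4
```

```bash
python3 -m crank '[[[-0.0006,0,0.002],[0,0,0]],[[-0.0006,0,0.002],[0,0,0]],[[-0.0046,-0.0003,0.0008],[0,0,0]],[[-0.0066,-0.0005,0.0002],[0,0,0]],[[-0.0066,-0.0005,0.0002],[0,0,0]]]';  python3 -m crank '[[[-0.001,-0.0001,-0.0003],[0,0,0]],[[-0.002,-0.0001,-0.0006],[0,0,0]],[[-0.002,-0.0001,-0.0006],[0,0,0]]]'; python3 -m crank '[[[-0.001,-0.0001,-0.0003],[0,0,0]],[[-0.001,-0.0001,-0.0003],[0,0,0]]]'
```

```text
t: 23.88
tool_pos: [0.4271, -0.3121, 0.0522]
tool_rot: [-3.141, -0.3, 0.075]
contact_force: [-0.3, 0.3, 0.3]
gripper_width: 0.0488
grasp_force: 42.1
t: 24.25
tool_pos: [0.4254, -0.3122, 0.0518]
tool_rot: [-3.141, -0.3, 0.075]
contact_force: [-0.4, -0.5, -0.3]
gripper_width: 0.0486
grasp_force: 42.0
t: 24.5
tool_pos: [0.4252, -0.3123, 0.0519]
tool_rot: [-3.141, -0.301, 0.076]
contact_force: [4.9, 2.8, 0.2]
gripper_width: 0.0488
grasp_force: 41.9
```

```bash
python3 -m crank '[[[-0.0002,0,-0.0004],[0,0,0]],[[-0.0002,0,-0.0004],[0,0,0]]]'; python3 -m crank '[[[0,0,0],[0,0,0]],[[0,0,0],[0,0,0]],[[0,0,0],[0,0,0]],[[0,0,0],[0,0,0]],[[-0.009,0,0.029],[0,0,0]],[[-0.023,-0.002,0.076],[0,0,0]],[[-0.035,-0.002,0.115],[0,0,0]],[[-0.035,-0.002,0.15],[-0.65,8.6,0]],[[-0.02,0.03,0.19],[-1.29,17.15,0]],[[-0.02,0.03,0.19],[-1.29,17.15,0]],[[-0.02,0.03,0.19],[-1.29,17.15,0]]]' 0.085
python3 - <<'E'
from h import *
t=grab("top"); save(t,"top3.png"); f=grab("wrist"); save(f,"w4.png"); np.savez("w4.npz",**f); print(arm.observe()["tool_pos"],arm.observe()["tool_rot"])
P=pts(f);Z=P[...,2]
hsv=cv2.cvtColor(f["frame"],cv2.COLOR_RGB2HSV); H,S,V=[hsv[...,i].astype(int) for i in range(3)]
m=((H>8)&(H<20)&(S>200)&(V>60)).astype(np.uint8); m=cv2.morphologyEx(m,cv2.MORPH_OPEN,np.ones((5,5)))
n,l,s,c=cv2.connectedComponentsWithStats(m); i=1+np.argmax(s[1:,4]); q=P[l==i]
yaw=np.radians(4.3); a=.3
u=np.array([np.cos(a)*np.cos(yaw),np.cos(a)*np.sin(yaw),np.sin(a)]); y=np.array([-np.sin(yaw),np.cos(yaw),0]); nn=np.cross(u,y)
b=(q-np.array([.406,-.3625,.024]))@np.c_[u,y,nn]*1000
print(s[i],"board frame: n",np.percentile(b[:,2],[10,50,90]),"u",np.percentile(b[:,0],[.5,99.5]),"y",np.percentile(b[:,1],[.5,99.5]))
r=cv2.minAreaRect(b[:,:2].astype(np.float32)); print(r)
E
```

```text
t: 24.75
tool_pos: [0.4253, -0.3123, 0.0518]
tool_rot: [3.142, -0.302, 0.076]
contact_force: [5.3, 3.1, 3.0]
gripper_width: 0.0489
grasp_force: 42.2
t: 26.12
tool_pos: [0.404, -0.2817, 0.2406]
tool_rot: [-3.141, -0.001, 0.077]
contact_force: [-0.4, 0.0, -0.4]
gripper_width: 0.0852
grasp_force: 0.0
[ 0.40273635 -0.28213885  0.23974354] [-3.13939586e+00  1.40563099e-03  7.44980943e-02]
[ 287  109   51   49 1362] board frame: n [10.73788666 11.99693174 12.85176912] u [34.09169887 79.90187318] y [25.3084834  72.78237784]
((107.56892395019531, 52.3045539855957), (148.4256591796875, 48.41598129272461), 3.149264335632324)
```

View pics/w4.png

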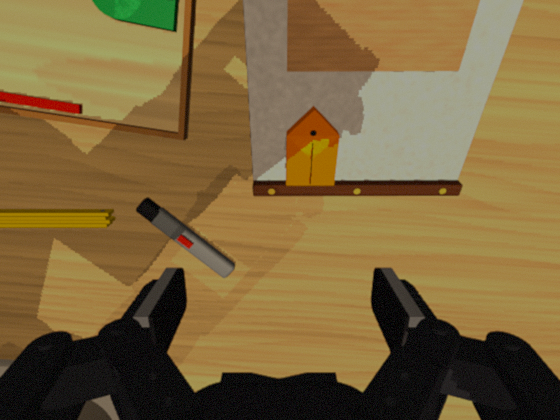

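The template lies flat on the left half, butt at the cleat (312,185), point uphill (313,108); the measured height is 12 mm above the face with the tip at 80 mm. Now green.

```bash
python3 -m crank '[[[0.02,0.02,0.01],[0,0,10]],[[0.04,0.04,0.01],[0,0,20]],[[0.06,0.055,0.01],[0,0,30]],[[0.08,0.07,0.01],[0,0,40]],[[0.1,0.09,0.01],[0,0,50]],[[0.12,0.11,0.01],[0,0,60]],[[0.145,0.13,0.01],[0,0,70]],[[0.161,0.139,0.01],[0,0,80]],[[0.161,0.139,0.01],[0,0,81.7]],[[0.161,0.139,0.01],[0,0,81.7]],[[0.161,0.139,0.01],[0,0,81.7]]]'
python3 - <<'E'
from h import *
f=grab("wrist"); save(f,"w5.png"); P=pts(f); print(arm.observe()["tool_pos"],arm.observe()["tool_rot"])
hsv=cv2.cvtColor(f["frame"],cv2.COLOR_RGB2HSV); H,S,V=[hsv[...,i].astype(int) for i in range(3)]; Z=P[...,2]
m=((H>50)&(H<85)&(S>150)&(V>30)&(Z<.03)).astype(np.uint8); m=cv2.morphologyEx(m,cv2.MORPH_CLOSE,np.ones((5,5)))
cs,_=cv2.findContours(m,cv2.RETR_EXTERNAL,cv2.CHAIN_APPROX_NONE); c=max(cs,key=cv2.contourArea)
w=np.array([ray(f,u,v,.018)[:2] for u,v in c[:,0]],np.float32)*1000; r=cv2.minAreaRect(w)
print(cv2.contourArea(c),np.round(r[0],1),np.round(r[1],1),r[2],np.round(cv2.boxPoints(r)).tolist(),"z",np.median(Z[m>0]),"tip",w[np.argmax(w[:,1])])
E
```

```text
t: 27.6
tool_pos: [0.5643, -0.1442, 0.2508]
tool_rot: [-3.141, -0.0, 1.498]
contact_force: [1.3, 0.3, -1.2]
gripper_width: 0.0848
grasp_force: 0.0
[ 0.56448836 -0.14401503  0.25104632] [-3.14105828e+00 -1.58459628e-04  1.49860562e+00]
2736.5 [ 565.5 -133.1] [78.2 48.3] 84.00706481933594 [[537.0, -170.0], [585.0, -175.0], [594.0, -97.0], [546.0, -92.0]] z 0.018226036562624955 tip [563.3252  -93.92553]
```

```bash
python3 -m crank '[[[0,0,-0.05],[0,0,-1.5]],[[0,0,-0.1],[0,0,-1.5]],[[0,0,-0.15],[0,0,-1.5]],[[0,0,-0.19],[0,0,-1.5]],[[0,0,-0.21],[0,0,-1.5]],[[0,0,-0.22],[0,0,-1.5]],[[0,0,-0.225],[0,0,-1.5]],[[0,0,-0.225],[0,0,-1.5]],[[0,0,-0.225],[0,0,-1.5]]]' 0.085; python3 -m crank '[[[0,0,0],[0,0,0]],[[0,0,0],[0,0,0]],[[0,0,0],[0,0,0]],[[0,0,0],[0,0,0]],[[0,0,0],[0,0,0]],[[0,0,0],[0,0,0]],[[0,0,0],[0,0,0]]]' 0.035 40
```

```text
t: 28.78
tool_pos: [0.566, -0.1435, 0.0273]
tool_rot: [3.14, 0.0, 1.475]
contact_force: [-0.5, 0.2, 0.1]
gripper_width: 0.0847
grasp_force: 0.0
t: 29.65
tool_pos: [0.5655, -0.1434, 0.0268]
tool_rot: [3.141, 0.0, 1.475]
contact_force: [-0.8, -0.1, 5.6]
gripper_width: 0.0488
grasp_force: 41.3
```

```bash
python3 -m crank '[[[0,0,0.03],[0,0,0]],[[0,0,0.08],[0,0,0]],[[0,0,0.13],[0,0,-5]],[[-0.02,-0.03,0.17],[0,0,-15]],[[-0.045,-0.075,0.175],[0,0,-25]],[[-0.07,-0.12,0.175],[0,0,-35]],[[-0.09,-0.165,0.175],[0,0,-45]],[[-0.11,-0.205,0.175],[0,0,-55]],[[-0.13,-0.24,0.175],[0,0,-65]],[[-0.14,-0.26,0.17],[0,0,-75]],[[-0.147,-0.266,0.17],[0,0,-80.2]],[[-0.147,-0.266,0.17],[0,0,-80.2]],[[-0.147,-0.266,0.17],[0,0,-80.2]]]'; python3 -m crank '[[[0,0,-0.01],[0.65,-8.6,0]],[[0,0,-0.03],[1.29,-17.15,0]],[[0,0,-0.05],[1.29,-17.15,0]],[[0,0,-0.06],[1.29,-17.15,0]],[[0,0,-0.06],[1.29,-17.15,0]],[[0,0,-0.06],[1.29,-17.15,0]]]'
python3 - <<'E'
from h import *
f=grab("wrist"); save(f,"w6.png"); print(arm.observe()["tool_pos"])
E
```

```text
t: 31.28
tool_pos: [0.4185, -0.409, 0.1962]
tool_rot: [-3.141, -0.0, 0.077]
contact_force: [0.5, 0.1, -0.9]
gripper_width: 0.0488
grasp_force: 42.0
t: 32.02
tool_pos: [0.4191, -0.4095, 0.1369]
tool_rot: [3.14, -0.301, 0.077]
contact_force: [-0.0, -0.1, -1.6]
gripper_width: 0.0486
grasp_force: 42.0
[ 0.41906974 -0.40961421  0.13703052]
```

View pics/w6.png

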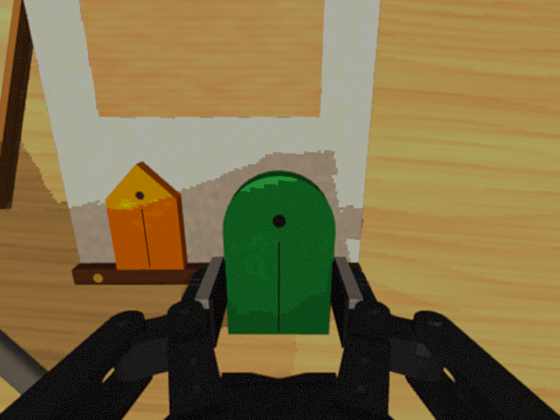

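The green template is held square, round end uphill at (279,175); orange lies at (146,220) against the cleat.

```bash
python3 -m crank '[[[0.009,0.001,-0.035],[0,0,0]],[[0.018,0.001,-0.065],[0,0,0]],[[0.022,0.002,-0.078],[0,0,0]],[[0.022,0.002,-0.078],[0,0,0]],[[0.022,0.002,-0.078],[0,0,0]]]'; python3 -m crank '[[[0.0006,0,-0.002],[0,0,0]],[[0.0009,0,-0.003],[0,0,0]],[[0.0009,0,-0.003],[0,0,0]]]'; python3 -m crank '[[[0.0003,0,-0.001],[0,0,0]],[[0.0003,0,-0.001],[0,0,0]]]'
```

```text
t: 32.7
tool_pos: [0.4406, -0.4078, 0.0593]
tool_rot: [3.14, -0.301, 0.076]
contact_force: [-0.3, -0.2, -0.6]
gripper_width: 0.0489
grasp_force: 42.0
t: 33.08
tool_pos: [0.4412, -0.4075, 0.0554]
tool_rot: [3.141, -0.3, 0.075]
contact_force: [0.4, -0.2, 0.2]
gripper_width: 0.0487
grasp_force: 42.0
t: 33.33
tool_pos: [0.4413, -0.4075, 0.0551]
tool_rot: [3.141, -0.301, 0.075]
contact_force: [-5.8, 1.0, 10.0]
gripper_width: 0.0486
grasp_force: 43.2
```

Face contact. I'll back off about 0.5 mm and slide downhill to the cleat.

```bash
python3 -m crank '[[[-0.0003,0,0.0011],[0,0,0]],[[-0.0043,-0.0003,-0.0001],[0,0,0]],[[-0.0063,-0.0005,-0.0007],[0,0,0]],[[-0.0063,-0.0005,-0.0007],[0,0,0]]]';  python3 -m crank '[[[-0.001,-0.0001,-0.0003],[0,0,0]],[[-0.0015,-0.0001,-0.0004],[0,0,0]],[[-0.0015,-0.0001,-0.0004],[0,0,0]]]'; python3 -m crank '[[[-0.001,-0.0001,-0.0003],[0,0,0]],[[-0.001,-0.0001,-0.0003],[0,0,0]]]'
```

```text
t: 33.83
tool_pos: [0.4349, -0.4078, 0.0532]
tool_rot: [-3.141, -0.3, 0.075]
contact_force: [-0.2, 0.1, -0.2]
gripper_width: 0.0489
grasp_force: 42.0
t: 34.2
tool_pos: [0.4336, -0.4079, 0.0531]
tool_rot: [-3.142, -0.3, 0.075]
contact_force: [0.5, 0.8, -0.4]
gripper_width: 0.0484
grasp_force: 42.0
t: 34.45
tool_pos: [0.4334, -0.408, 0.0532]
tool_rot: [3.141, -0.301, 0.076]
contact_force: [4.6, 1.7, 0.0]
gripper_width: 0.0486
grasp_force: 41.9
```

```bash
python3 -m crank '[[[-0.0002,0,-0.0005],[0,0,0]],[[-0.0002,0,-0.0005],[0,0,0]]]'; python3 -m crank '[[[0,0,0],[0,0,0]],[[0,0,0],[0,0,0]],[[0,0,0],[0,0,0]],[[0,0,0],[0,0,0]],[[-0.009,0,0.029],[0,0,0]],[[-0.023,-0.002,0.076],[0,0,0]],[[-0.035,-0.002,0.115],[0,0,0]],[[-0.035,-0.002,0.15],[-0.65,8.6,0]],[[-0.03,0.01,0.2],[-1.29,17.15,0]],[[-0.03,0.03,0.2],[-1.29,17.15,0]],[[-0.03,0.05,0.2],[-1.29,17.15,0]],[[-0.03,0.05,0.2],[-1.29,17.15,0]]]' 0.085
python3 - <<'E'
from h import *
f=grab("wrist"); save(f,"w7.png"); print(arm.observe()["tool_pos"],arm.observe()["tool_rot"])
P=pts(f)
hsv=cv2.cvtColor(f["frame"],cv2.COLOR_RGB2HSV); H,S,V=[hsv[...,i].astype(int) for i in range(3)]
yaw=np.radians(4.3); a=.3
u=np.array([np.cos(a)*np.cos(yaw),np.cos(a)*np.sin(yaw),np.sin(a)]); y=np.array([-np.sin(yaw),np.cos(yaw),0]); nn=np.cross(u,y)
B=(P-np.array([.406,-.3625,.024]))@np.c_[u,y,nn]*1000
ok=(B[...,2]>8)&(B[...,2]<16)&(B[...,0]>-5)&(B[...,0]<100)&(abs(B[...,1])<90)
for n,x,z in (("orange",8,24),("green",45,90)):
    m=ok&(H>x)&(H<z)&(S>170); b=B[m]; print(n,m.sum(),"n",np.median(b[:,2]),"u",np.percentile(b[:,0],[1,99]),"y",np.percentile(b[:,1],[1,99]))
E
```

```text
t: 34.7
tool_pos: [0.4335, -0.408, 0.0529]
tool_rot: [3.141, -0.301, 0.076]
contact_force: [4.7, 3.4, 2.3]
gripper_width: 0.0484
grasp_force: 42.1
t: 36.2
tool_pos: [0.4011, -0.3558, 0.2507]
tool_rot: [-3.139, 0.002, 0.076]
contact_force: [-0.1, -0.5, -0.2]
gripper_width: 0.0849
grasp_force: 0.0
[ 0.4014238  -0.35686459  0.25098875] [-3.13952342e+00  1.40771578e-03  7.58316101e-02]
orange 3907 n 11.966829074724705 u [-4.63813832 75.98346059] y [-81.99096229  80.9906231 ]
green 3421 n 11.916309816574813 u [ 2.23144569 79.98606774] y [-70.86161808 -23.44812692]
```

View pics/w7.png

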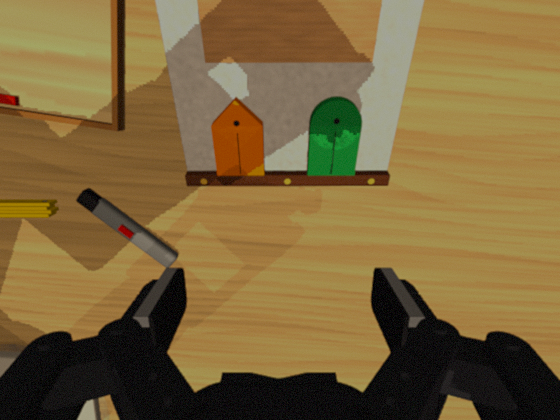

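Both templates lie flat against the cleat, orange at (238,140) on the left and green at (334,140) on the right. Now I'll return the containers, oil can first.

```bash
python3 -m crank '[[[0,0.06,0.02],[0,0,10]],[[0,0.12,0.02],[0,0,20]],[[0.01,0.18,0.02],[0,0,30]],[[0.02,0.24,0.02],[0,0,40]],[[0.04,0.3,0.02],[0,0,50]],[[0.06,0.36,0.02],[0,0,60]],[[0.08,0.42,0.02],[0,0,70]],[[0.1,0.48,0.02],[0,0,80]],[[0.12,0.54,0.02],[0,0,81.7]],[[0.13,0.6,0.02],[0,0,81.7]],[[0.134,0.645,0.02],[0,0,81.7]],[[0.134,0.658,0.02],[0,0,81.7]],[[0.134,0.658,0.02],[0,0,81.7]],[[0.134,0.658,0.02],[0,0,81.7]],[[0.134,0.658,0.02],[0,0,81.7]]]'
python3 - <<'E'
from h import *
f=grab("wrist"); print(arm.observe()["tool_pos"],arm.observe()["tool_rot"])
P=pts(f); Z=P[...,2]; m=((Z>.143)&(Z<.17)).astype(np.uint8)
n,l,s,c=cv2.connectedComponentsWithStats(m)
for i in range(1,n):
    if s[i,4]>300: print(s[i],np.median(P[l==i],0), (P[l==i].min(0)+P[l==i].max(0))/2)
E
```

```text
t: 38.12
tool_pos: [0.5366, 0.2985, 0.2724]
tool_rot: [-3.141, 0.0, 1.5]
contact_force: [0.5, 0.5, -0.0]
gripper_width: 0.0847
grasp_force: 0.0
[0.53666519 0.29870796 0.2725055 ] [3.14150664e+00 4.05557352e-05 1.49967748e+00]
[ 240   31   47   52 1810] [0.53299618 0.40720351 0.15013111] [0.53281217 0.40675828 0.14770434]
[ 258  179   42   42 1345] [0.53622862 0.30394336 0.15405734] [0.53608183 0.30267845 0.14974761]
```

```bash
python3 -m crank '[[[-0.001,0.003,-0.05],[0,0,0]],[[-0.001,0.003,-0.09],[0,0,0]],[[-0.001,0.003,-0.117],[0,0,0]],[[-0.001,0.003,-0.127],[0,0,0]],[[-0.001,0.003,-0.127],[0,0,0]],[[-0.001,0.003,-0.127],[0,0,0]]]'; python3 -m crank '[[[0,0,0],[0,0,0]],[[0,0,0],[0,0,0]],[[0,0,0],[0,0,0]],[[0,0,0],[0,0,0]],[[0,0,0],[0,0,0]],[[0,0,0],[0,0,0]],[[0,0,0],[0,0,0]],[[0,0,0],[0,0,0]]]' 0.02 45
```

```text
t: 38.92
tool_pos: [0.5363, 0.3032, 0.1467]
tool_rot: [3.14, -0.001, 1.501]
contact_force: [0.1, 0.2, 0.5]
gripper_width: 0.0847
grasp_force: 0.0
t: 39.92
tool_pos: [0.5359, 0.3031, 0.1458]
tool_rot: [3.141, -0.001, 1.501]
contact_force: [0.6, -0.9, 5.2]
gripper_width: 0.0307
grasp_force: 45.0
```

```bash
python3 -m crank '[[[0,0,0.02],[0,0,0]],[[0,0,0.06],[0,0,0]],[[0,0,0.11],[0,0,0]],[[0,0,0.15],[0,0,0]],[[0,-0.015,0.175],[0,0,0]],[[-0.004,-0.05,0.18],[0,0,0]],[[-0.008,-0.1,0.18],[0,0,0]],[[-0.012,-0.15,0.18],[0,0,0]],[[-0.016,-0.2,0.18],[0,0,0]],[[-0.02,-0.25,0.18],[0,0,0]],[[-0.026,-0.3,0.18],[0,0,0]],[[-0.032,-0.35,0.18],[0,0,0]],[[-0.038,-0.395,0.18],[0,0,0]],[[-0.04,-0.42,0.17],[0,0,0]],[[-0.04,-0.43,0.15],[0,0,0]],[[-0.04,-0.43,0.1],[0,0,0]],[[-0.04,-0.43,0.055],[0,0,0]],[[-0.04,-0.43,0.02],[0,0,0]],[[-0.04,-0.43,0.01],[0,0,0]],[[-0.04,-0.43,0.01],[0,0,0]]]'; python3 -m crank '[[[0,0,-0.003],[0,0,0]],[[0,0,-0.006],[0,0,0]],[[0,0,-0.008],[0,0,0]],[[0,0,-0.0085],[0,0,0]],[[0,0,-0.0085],[0,0,0]]]'
```

```text
t: 42.42
tool_pos: [0.4955, -0.127, 0.1556]
tool_rot: [-3.141, -0.0, 1.501]
contact_force: [0.5, -0.4, -4.0]
gripper_width: 0.0305
grasp_force: 45.6
t: 43.05
tool_pos: [0.4962, -0.1272, 0.1478]
tool_rot: [3.14, 0.0, 1.501]
contact_force: [-0.3, -0.0, 5.3]
gripper_width: 0.0308
grasp_force: 46.7
```

```bash
python3 -m crank '[[[0,0,0],[0,0,0]],[[0,0,0],[0,0,0]],[[0,0,0],[0,0,0]],[[0,0,0],[0,0,0]],[[0,0,0],[0,0,0]],[[0,0,0],[0,0,0]],[[0,0,0.05],[0,0,0]],[[0,0,0.1],[0,0,0]],[[0.003,0.05,0.122],[0,0,0]],[[0.008,0.11,0.122],[0,0,0]],[[0.012,0.17,0.122],[0,0,0]],[[0.016,0.23,0.122],[0,0,0]],[[0.02,0.29,0.122],[0,0,0]],[[0.025,0.35,0.122],[0,0,0]],[[0.03,0.41,0.122],[0,0,0]],[[0.034,0.47,0.122],[0,0,0]],[[0.037,0.533,0.122],[0,0,0]],[[0.037,0.533,0.122],[0,0,0]],[[0.037,0.533,0.122],[0,0,0]],[[0.037,0.533,0.122],[0,0,0]]]' 0.085
python3 - <<'E'
from h import *
f=grab("wrist"); print(arm.observe()["tool_pos"],arm.observe()["tool_rot"])
P=pts(f); Z=P[...,2]; m=((Z>.143)&(Z<.17)).astype(np.uint8)
n,l,s,c=cv2.connectedComponentsWithStats(m)
for i in range(1,n):
    if s[i,4]>300: print(s[i],np.median(P[l==i],0), (P[l==i].min(0)+P[l==i].max(0))/2)
E
```

```text
t: 45.55
tool_pos: [0.5325, 0.4047, 0.2688]
tool_rot: [-3.141, 0.001, 1.5]
contact_force: [-0.2, -0.8, 0.4]
gripper_width: 0.0848
grasp_force: 0.0
[0.53263926 0.40460891 0.2689138 ] [-3.14140214e+00  3.31133372e-04  1.49982082e+00]
[ 259  181   42   41 1295] [0.53305433 0.40867651 0.15014072] [0.53288653 0.40781353 0.14761349]
```

```bash
python3 -m crank '[[[0,0.001,-0.05],[0,0,0]],[[0,0.001,-0.09],[0,0,0]],[[0,0.001,-0.117],[0,0,0]],[[0,0.001,-0.127],[0,0,0]],[[0,0.001,-0.127],[0,0,0]],[[0,0.001,-0.127],[0,0,0]]]'; python3 -m crank '[[[0,0,0],[0,0,0]],[[0,0,0],[0,0,0]],[[0,0,0],[0,0,0]],[[0,0,0],[0,0,0]],[[0,0,0],[0,0,0]],[[0,0,0],[0,0,0]],[[0,0,0],[0,0,0]],[[0,0,0],[0,0,0]]]' 0.02 45
```

```text
t: 46.35
tool_pos: [0.5334, 0.4073, 0.1434]
tool_rot: [3.14, -0.002, 1.501]
contact_force: [-0.0, 0.2, -0.1]
gripper_width: 0.0851
grasp_force: 0.0
t: 47.35
tool_pos: [0.5328, 0.4072, 0.1423]
tool_rot: [3.141, -0.001, 1.501]
contact_force: [0.5, 0.9, 6.1]
gripper_width: 0.0307
grasp_force: 45.0
```

```bash
python3 -m crank '[[[0,0,0.02],[0,0,0]],[[0,0,0.06],[0,0,0]],[[0,0,0.11],[0,0,0]],[[0,0,0.15],[0,0,0]],[[0,-0.015,0.175],[0,0,0]],[[-0.004,-0.05,0.18],[0,0,0]],[[-0.008,-0.1,0.18],[0,0,0]],[[-0.012,-0.15,0.18],[0,0,0]],[[-0.016,-0.2,0.18],[0,0,0]],[[-0.02,-0.25,0.18],[0,0,0]],[[-0.024,-0.3,0.18],[0,0,0]],[[-0.028,-0.35,0.18],[0,0,0]],[[-0.03,-0.395,0.18],[0,0,0]],[[-0.03,-0.425,0.175],[0,0,0]],[[-0.03,-0.437,0.15],[0,0,0]],[[-0.03,-0.437,0.1],[0,0,0]],[[-0.03,-0.437,0.055],[0,0,0]],[[-0.03,-0.437,0.02],[0,0,0]],[[-0.03,-0.437,0.01],[0,0,0]],[[-0.03,-0.437,0.01],[0,0,0]]]'; python3 -m crank '[[[0,0,-0.003],[0,0,0]],[[0,0,-0.006],[0,0,0]],[[0,0,-0.008],[0,0,0]],[[0,0,-0.0085],[0,0,0]],[[0,0,-0.0085],[0,0,0]]]'
```

```text
t: 49.85
tool_pos: [0.5026, -0.03, 0.1521]
tool_rot: [-3.141, -0.0, 1.501]
contact_force: [-0.6, 0.4, -2.9]
gripper_width: 0.0309
grasp_force: 45.4
t: 50.48
tool_pos: [0.5032, -0.0301, 0.1443]
tool_rot: [3.14, 0.0, 1.501]
contact_force: [-1.2, -0.4, 4.8]
gripper_width: 0.0307
grasp_force: 46.4
```

Seated. I'll release, lift and retreat out of the top camera's view of the rack, then check.

```bash
python3 -m crank '[[[0,0,0],[0,0,0]],[[0,0,0],[0,0,0]],[[0,0,0],[0,0,0]],[[0,0,0],[0,0,0]],[[0,0,0],[0,0,0]],[[0,0,0],[0,0,0]],[[0,0,0.05],[0,0,0]],[[0,0,0.1],[0,0,0]],[[0,0.05,0.15],[0,0,0]],[[-0.02,0.11,0.15],[0,0,0]],[[-0.04,0.17,0.15],[0,0,10]],[[-0.06,0.23,0.15],[0,0,20]],[[-0.1,0.29,0.15],[0,0,30]],[[-0.14,0.35,0.15],[0,0,40]],[[-0.18,0.41,0.15],[0,0,50]],[[-0.22,0.46,0.15],[0,0,60]],[[-0.25,0.5,0.15],[0,0,60]],[[-0.25,0.5,0.15],[0,0,60]],[[-0.25,0.5,0.15],[0,0,60]],[[-0.25,0.5,0.15],[0,0,60]]]' 0.085
cat m2.py | sed 's/f=dict(np.load("top0.npz"))/f=grab("top"); save(f,"top9.png")/' > m3.py; python3 m3.py | grep -A1 -E "white|amber|oil" 
python3 -c "
from h import *
f=grab('side'); save(f,'side9.png')"
```

```text
t: 52.98
tool_pos: [0.2527, 0.4692, 0.2931]
tool_rot: [-3.141, 0.0, 2.548]
contact_force: [-0.1, -0.3, -0.2]
gripper_width: 0.0854
grasp_force: 0.0Traceback (most recent call last):
  File "m3.py", line 15, in <module>
    wg=box(win(322,162,362,192)&(H>45)&(H<80)&(S>150)&(Z<.04),"green",.018)
  File "m3.py", line 5, in box
    c=max(c,key=cv2.contourArea); w=np.array([ray(f,u,v,zp)[:2] for u,v in c[:,0]],np.float32)
ValueError: max() iterable argument is empty
```

View pics/top9.png

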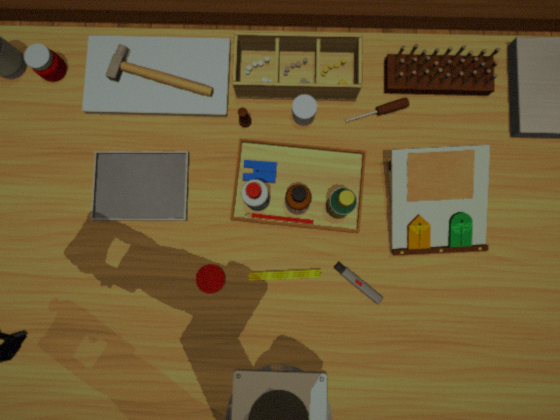

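View pics/side9.png

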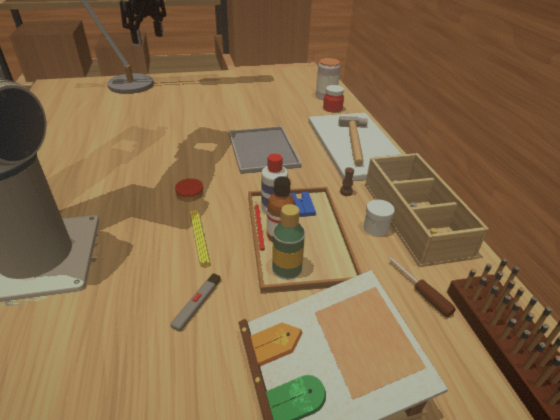

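The top view has amber back at (298,196) and the oil can at (343,201), both as they started. The templates are on the board at (419,233) and (460,231), and the blue template and white bottle are untouched. The side view shows all three containers upright.

```bash
python3 -c "
from cell import arm
print(arm.job_done())"
```

```text
the job is handed in; nothing more can be done
None
```

The job is handed in at about 53 s on the robot's clock: both templates lie flat against the cleat (orange pointed left, green round right), the amber bottle and oil can are back upright where they stood, and the white bottle and blue template were left alone.

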